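# Wedge the scanner head tight in its transit cradle

### The job

The retina scanner's optical head lies loose in its plywood transit cradle. Push it fully back against the two back stops, then drive the orange wedge, thin end first, along the cradle floor into the gap between the head and the slanted wooden cheek until it jams under a firm push (about 15 N, not a blow), so that it stays there on its own and keeps the head clamped against the rubber buffers on its other side. Leave everything else on the table where it is.

Things in the scene. Friction and masses are not known exactly. Their poses are not given: they have to be found in the camera images.
- cradle: Transit cradle, fixed: plywood board 320 mm (x) by 270 mm (y), 15 mm thick. Origin: centre of its underside; x from the open front edge to the back stops, y to its left, z up. Its floor is z = 15 mm. Ahead of the cheek and head (x below -25 mm) the floor is clear, but for the lens cap at the left. It carries stops, cheek and side rail, whose places below are in this frame.
- stops (a point): Point on the cradle floor (125, 35, 15 mm), mid-way between the two back stops: brown blocks 55 mm high with black rubber faces that look to -x at x = 125 mm, at y = -19..-1 and 71..89 mm. The lens barrel passes between them.
- cheek_front (a point): Front end of the slanted face of the cheek, at the floor, (-25, -56, 15 mm): a fixed brown block at the right, 50 mm high, x = -25..40 mm, reaching back to y = -92 mm. The face looks to the head (+y) and slants from y = -56 mm here to y = -45.6 mm at x = 40 mm, the same taper as the wedge. Beyond x = 40 mm the floor right of the head is clear.
- buffers (a point): Point on the cradle floor (50, 90, 15 mm) at the left, under the usual line of the faces of two black rubber buffers (x = -5 and 108 mm, 30 mm wide) on an aluminium rail 50 mm high, x = -35..135 mm. The rail is bolted in slots: the faces really stand anywhere between y = 87 and 93 mm, which is not reported. 
- head: Optical head, loose: cream box 150 (x) x 110 (y) x 70 mm high, 0.5 to 0.67 kg, grey panel on the rear (-x) face, black lens barrel 36 mm across, 33 mm long on the +x face. Origin: centre of the box's underside. Starts 15 to 30 mm short of the stops, 2 to 15 mm off the buffers, turned up to 2 degrees; slides at 1 to 2.5 N. Home, its origin is at cradle x = 50 mm, rear face x = -25 mm.
- wedge: Orange hard-plastic wedge, 0.24 kg, standing on its long edge as in use: 150 mm long (x), 55 high, 42 thick at the butt (x = -75), 18 at the thin end (x = 75, corners bevelled 4 mm). Origin: underside, half-way along. The +y face is straight at y = 15 mm and goes to the head; the -y face slants from y = -27 (butt) to -3 mm and goes to the cheek. In use its x points as the cradle's x.
- wedge_tip (a point): Middle of the wedge's thin end face, 27.5 mm above its underside. It enters the gap at the head's rear face, which is 33 to 39 mm wide with the head home on stops and buffers, as little as 22 mm before. Going in, the wedge itself moves the head over onto the buffers, at a push of 2 to 5 N.
- wedge_butt (a point): Middle of the butt end face (42 mm wide, 55 mm high), 27.5 mm above the underside: the place to push. Jammed tight it stands some 5 to 60 mm in front of the head's rear face, different each time. Friction on it is about 0.3: pushing with 15 N held a moment clamps the head with 8 to 20 N. The taper holds itself when let go.
- buffer0 (a joint): How far the front buffer (the one at x = -5 mm) is squeezed towards the rail, in m: 0 free, 6 mm at most, about 1 mm for each 6 N on it.
- occluder: Bystander: black eye-cover paddle lying flat, 212 mm long, 8 mm thick; origin on its underside near the middle. It and the wedge lie left and right of the cradle, either way round.
- lens_cap: Bystander: black lens cap 44 mm across, 14 mm high, on the cradle floor at the front left; origin at the centre of its underside.
- spray: Bystander: white bottle 56 mm across, 150 mm high; origin at the centre of its underside.
- wipes: Bystander: white tub 90 mm across, 130 mm high; origin at the centre of its underside.
- model_eye: Bystander: black test eye on a steel foot, 60 mm across, 68 mm high; origin at the centre of its underside.
- stylus: Bystander: white pen 127 mm long, 12 mm thick, lying along its x; origin on its underside near the middle.
There are look-alikes about, which are no part of the job. Of the things that look like the wedge, the smaller one is meant.

How it is judged (in metres and radians):
On the way, in this order (a step that is already met when the one before it is completed fails the run):
1. the head is pushed home against the back stops (x of head in the frame of cradle above 0.0465 m and angle between the x axis of head and the x axis of cradle, either way round below 0.05 rad and z of head in the frame of cradle below 0.019 m), for 0.2 s.
2. the wedge is driven tight between head and cheek (all of step 1 and value of joint buffer0 above 0.0003 m and contact force between wedge and head above 5 N and contact force between wedge and cradle above 5 N and x of wedge_tip in the frame of cradle above 0.02 m and angle between the x axis of wedge and the x axis of cradle, either way round below 0.08 rad and z of wedge in the frame of cradle below 0.019 m and angle between wedge's own z axis and vertical below 0.06 rad), for 0.2 s.
At the end, for the whole second after the job is handed in: Head within 3.5 mm of the back stops, square within 3 degrees, flat on the floor; wedge flat, in line within 4.5 degrees, tip over 45 mm inside the gap, pressing by itself over 5 N on head and cheek, front buffer squeezed over 0.3 mm; all at rest; no bystander moved over 30 mm (all of step 2 and linear speed of each of wedge, head below 0.01 m/s and distance of each of occluder, lens_cap, spray, wipes, model_eye, stylus from where it was at the start of the episode below 0.03 m); the robot touches nothing.
It fails at once if the wedge presses on the head with more than 40 N (overdriven) (contact force between wedge and head above 40 N).
It fails at once if the robot presses on the head with more than 45 N (contact force between the arm and head above 45 N).
It fails at once if the head is tipped by more than 8 degrees (angle between head's own z axis and vertical above 0.14 rad).
It fails at once if a bystander is moved more than 30 mm (distance of any of occluder, lens_cap, spray, wipes, model_eye, stylus from where it was at the start of the episode above 0.03 m).
It also fails if it takes over 72 s, if anything falls off the work surface, if the arm or the gripper's body presses on something with over 40 N, if the wrist force passes 120 N, or if a joint passes its speed limit or range.

### The arm

A 6-joint arm with a two-finger parallel gripper is mounted at the origin on the work surface. World frame = base frame: x ahead of the robot, y to its left, z up, the work surface at z = 0. Lengths are in m, angles in degrees, forces in N, time in s.
With the tool pointing down it reaches from about 0.375 to 0.9 m from the base axis. Payload 3.1 kg.
Tool frame: the origin (TCP) lies at the very end of the fingers, on their centre line; the grasp point (between the pads) lies 19 mm behind it; z points along the fingers, y is the line along which they close (so a half turn about z gives the same grasp; the last joint's range is limited). The gripper opens to 87 mm and grips with 3 to 60 N. Pads are 19 mm wide; open, the fingers measure 117 mm over their backs; the gripper's body (75 mm by 190 mm) begins 51 mm behind the grasp point.
Start: joints at [-80.128, 30.224, 82.088, -0, 67.689, -10.227], TCP at [0.215, -0.587, 0.223] pointing down, gripper open.
Joint ranges: [-176.69, 176.69], [-43.24, 126.21], [12.49, 139.97], [-82, 262], [0, 151.66], [-163.58, 163.58]. Speed limits (degrees/s): [159.86, 159.86, 180, 180, 180, 180].

### API

Orientations are given as a 3x3 rotation matrix whose columns are the frame's x, y, z axes.
In Python, from rig import bot gives the robot as it stands.
- The arm moves only by the tool move_arm, never from a script. Its argument "increments" is a list of rows, each an object with "xyz": the shift along the tool's x, y, z in mm, a list of three; "roll": the turn about the tool's z in rad; "grip": the opening in per cent of the stroke, from 0 (shut) to 100 (fully open). A call has 1 to 5 rows; each row shifts and turns the commanded pose from where the row before left it, along the tool's axes as they then stand; what a row does not reach is not made up. A row lasts 1/12 s, in which the tool goes at most 41.7 mm and 7.16 degrees, less where a joint would pass 70% of its speed; a pose out of reach is approached as far as the arm can. A call is refused whole if a number of a shift passes 41.7 or a number of a turn 0.125, either way. A call with a gripper value outside its range is refused whole. The fingers move at their own pace and stop on an object; the grip force is fixed at half the most. Time passes only in rows, so rows that do not move let the fingers close. It gives the time, the measured TCP pose, the force, the opening and the grip force at its end, in the units of the state.
- bot.read_state(): the state, without advancing time (a new reading comes with each control period).
- bot.capture(name): name is "scene" or "top" or "wrist"; returns (picture, depth): 420x560x3 uint8, red, green, blue; 420x560 float32, m along the optical axis (not along the pixel's ray), 0 where there is no reading.
- bot.camera_model(name): a dict with "intrinsics" (3x3 intrinsics, pixels), "rvec" (rotation vector, rad) and "tvec" (3), from world to camera coordinates, as OpenCV has them; the wrist camera has in their place "tool_from_camera" (4x4, takes a point from camera to tool coordinates, whose origin is the TCP and whose axes are the flange's). Camera axes: x right, y down, z forward; pixel columns grow to the right and rows downward; lengths in m; the calibration is good to about 2 mm. The wrist camera is an equidistant fisheye: a pixel r from the principal point sees the ray r / f radians off the axis. A picture is of the moment at which its call begins: read the wrist's pose just before it. camera_model takes no time and is no camera call.
- bot.hand_in(): hands the job in; it is judged then, once.
Trained networks look in the newest picture that a camera, given by its name, has taken for a name from the list of things; names that differ only in an ending like _2 or _b are one class to them, and where a whole thing is asked for, a point or a joint stands for the part that bears it (a point fixed in the world has none). Each returns a list of dicts, best first, with "conf" (0 to 1); they miss things now and then, are a little off and sometimes report something else, mostly with a low value. They report only what shows in the picture. A call takes as long as a camera call. They do not tell look-alikes from the thing itself.
- bot.spot_in(label, camera): "at" ([x, y, z] in m, in the coordinates of the camera as it stood for that picture, good to about 4 mm: the middle of the surface that is visible of it).
- bot.trace(label, camera): "mask" (420x560 bool, what is visible of it).
The state is a dict: "time_s": time; "joint_positions": joint angles; "qvel": joint speeds; "tau": joint torques, N m; "position": TCP position; "tcp_rot": TCP orientation; "force": force on the tool from outside, world axes, zero at the start; "moment": the same for the moment, N m; "opening": opening from 0.0 (shut) to 1.0 (fully open); "grasp_force": force on a finger pad.
Only numpy, scipy, OpenCV 4.12 (cv2) and the standard library are available. Lean on these libraries where they do the work, as an engineer would, in place of code of your own. Each camera call takes 0.05 s, during which the arm holds its last target. There are 200 camera calls.

## Working session

There is one attempt and no reset: what is moved stays moved. The work goes in short steps, Python scripts to look and compute and a tool call to move; the robot and the scene stay as the last step left them, time stands still between calls to the robot, and variables do not carry over. Pictures are saved under pics/ and viewed, at most 10 in all, crops included, and the job is handed in when it is done.

Besides the shell and the picture viewer there is one more tool, called after "Call:" as name([rows], argument=value, ...), one row to a line, values as JSON. move_arm: Moves the arm, as the interface text tells. Its arguments: {"type":"object","properties":{"increments":{"type":"array"}},"required":["increments"]}

```bash
ls; mkdir -p pics; cat > h.py <<'E'
import numpy as np, cv2
from rig import bot
def w2c(n):
    m=bot.camera_model(n); R=cv2.Rodrigues(np.array(m['rvec'],float))[0]; return np.array(m['intrinsics']),R,np.array(m['tvec'],float).ravel()
def cloud(n,d):
    K,R,t=w2c(n); v,u=np.mgrid[:420,:560]
    p=np.stack([(u-K[0,2])/K[0,0]*d,(v-K[1,2])/K[1,1]*d,d],-1)
    return (p-t)@R
def save(name,rgb): cv2.imwrite('pics/'+name,cv2.cvtColor(rgb,cv2.COLOR_RGB2BGR))
E
python3 - <<'E'
from h import *
a,d=bot.capture('top'); save('top.png',a); np.save('topd.npy',d); np.save('topa.npy',a)
for l in ['wedge','head','cradle','occluder','lens_cap','spray','wipes','model_eye','stylus']:
    K,R,t=w2c('top')
    for r in bot.spot_in(l,'top')[:3]:
        p=np.array(r['at']); print(l,round(r['conf'],2),((p-t)@R).round(3),(K@p/p[2])[:2].round())
b,_=bot.capture('scene'); save('scene.png',b)
print(w2c('top'))
E
```

```text
pics
wedge 0.76 [ 0.436 -0.348  0.058] [416. 215.]
head 0.82 [0.582 0.061 0.085] [246. 177.]
cradle 0.89 [ 0.51  -0.005  0.015] [276. 207.]
occluder 0.76 [0.493 0.367 0.013] [134. 232.]
lens_cap 0.55 [0.443 0.142 0.033] [222. 239.]
lens_cap 0.31 [ 0.436 -0.35   0.057] [417. 215.]
spray 0.58 [0.66  0.387 0.099] [110. 162.]
wipes 0.9 [ 0.675 -0.381  0.124] [419. 113.]
model_eye 0.89 [0.724 0.289 0.057] [152. 138.]
stylus 0.72 [ 0.749 -0.261  0.014] [359. 109.]
(array([[486.592054  ,   0.        , 279.61416989],
       [  0.        , 486.592054  , 203.57736741],
       [  0.        ,   0.        ,   1.        ]]), array([[-0.1302574 , -0.99147478, -0.00328274],
       [-0.97107117,  0.12824376, -0.20143068],
       [ 0.20013443, -0.02305007, -0.97949727]]), array([0.05253462, 0.50758062, 1.17272022]))
```

View pics/top.png

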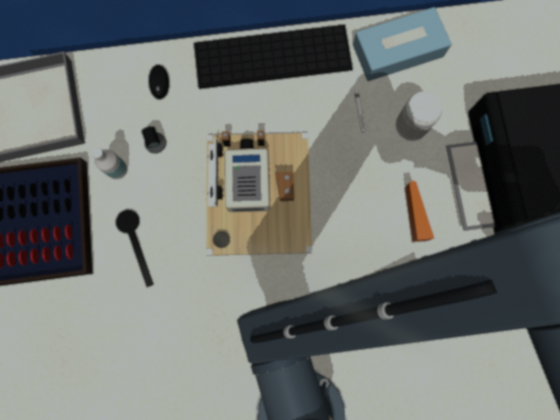

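View pics/scene.png

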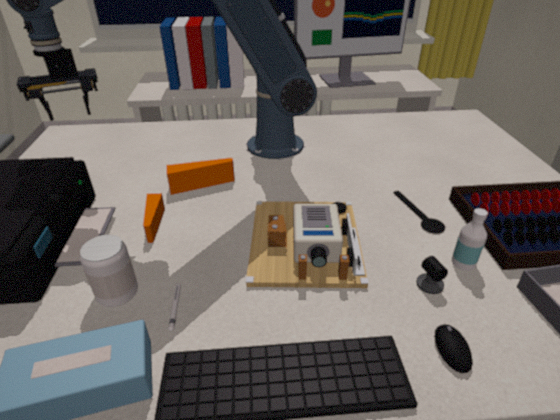

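The top view shows the cradle at centre (207–311, 132–254), with the cheek at (286,185) and the lens cap at (221,239). An orange wedge lies at (418,210), thin end up. The scene view shows a second orange wedge at (200,175), which is under the arm in the top view. Next I'll measure.

```bash
python3 - <<'E'
from h import *
a,d=bot.capture('top'); P=cloud('top',d)
def rect(m,zlo,zhi,name):
    m=m&(d>0)&(P[...,2]>zlo)&(P[...,2]<zhi); p=P[m]
    r=cv2.minAreaRect((p[:,:2]*1000).astype(np.float32)); print(name,len(p),'z',np.median(p[:,2]).round(4),'rect',np.round(r[0],1),np.round(r[1],1),round(r[2],2)); print(cv2.boxPoints(r).round(0).tolist()); return p
for l,zl,zh in [('cradle',.005,.025),('head',.075,.1),('wedge',.045,.07)]:
    r=bot.trace(l,'top'); 
    for q in r[:2]: print(q['conf']); rect(q['mask'],zl,zh,l)
h=cv2.cvtColor(a,cv2.COLOR_RGB2HSV); o=(h[...,0]<14)&(h[...,1]>170)&(h[...,2]>80)
n,lab,st,c=cv2.connectedComponentsWithStats(o.astype(np.uint8))
for i in range(1,n):
    if st[i,4]>100: print(st[i]); rect(lab==i,.01,.12,'orange')
p=P[(P[...,2]>.005)&(d>0)&(P[...,0]>.3)&(P[...,0]<.75)&(abs(P[...,1])<.25)]
b,d2=bot.capture('scene'); P2=cloud('scene',d2)
h=cv2.cvtColor(b,cv2.COLOR_RGB2HSV); o=(h[...,0]<14)&(h[...,1]>170)&(h[...,2]>80)
n,lab,st,c=cv2.connectedComponentsWithStats(o.astype(np.uint8)); P=P2;d=d2
for i in range(1,n):
    if st[i,4]>150: print('scene',st[i]); rect(lab==i,.01,.12,'orange')
for l in ['cradle','head','wedge']:
    for q in bot.trace(l,'scene')[:2]: print(q['conf']); rect(q['mask'],*{'cradle':(.005,.025),'head':(.075,.1),'wedge':(.045,.1)}[l],l)
E
```

```text
0.84
cradle 7444 z 0.0152 rect [556.6  36.7] [269.7 323.1] 83.72
[[381.0, -80.0], [702.0, -115.0], [732.0, 153.0], [411.0, 188.0]]
0.26
cradle 748 z 0.0081 rect [456.3 354.9] [209.9  59.9] 21.28
[[348.0, 345.0], [369.0, 289.0], [565.0, 365.0], [543.0, 421.0]]
0.67
wedge 754 z 0.0551 rect [ 449.2 -360. ] [ 39.1 149.3] 88.52
[[374.0, -378.0], [523.0, -381.0], [524.0, -342.0], [375.0, -339.0]]
[409 182  23  57 628]
orange 627 z 0.0552 rect [ 447.3 -354.9] [145.2  34.9] 2.66
[[374.0, -341.0], [376.0, -376.0], [521.0, -369.0], [519.0, -334.0]]
scene [313   0  21  17 268]
orange 0 z nan rect [0. 0.] [0. 0.] 0.0
[[0.0, 0.0], [0.0, 0.0], [0.0, 0.0], [0.0, 0.0]]
scene [186  17  20  71 724]
orange 227 z 0.0671 rect [-656.6 -323.3] [57.8 27.6] 89.4
[[-671.0, -352.0], [-643.0, -352.0], [-643.0, -295.0], [-670.0, -294.0]]
scene [167 166  29  28 165]
orange 155 z 0.0444 rect [ 286.1 -300.7] [80.7 40.2] 80.77
[[260.0, -337.0], [300.0, -344.0], [312.0, -264.0], [273.0, -258.0]]
scene [145 196  19  46 190]
orange 157 z 0.0296 rect [ 454.3 -344. ] [ 13.2 145.4] 82.33
[[381.0, -341.0], [525.0, -360.0], [527.0, -347.0], [383.0, -328.0]]
0.67
cradle 4508 z 0.0151 rect [552.8  36.3] [269.8 324.6] 83.9
[[377.0, -81.0], [700.0, -115.0], [729.0, 153.0], [406.0, 188.0]]
0.94
head 1790 z 0.0855 rect [582.4  60.6] [108.8 148.5] 83.76
[[503.0, 15.0], [650.0, -2.0], [662.0, 107.0], [514.0, 123.0]]
0.45
head 1 z 0.075 rect [706.  100.1] [0. 0.] 0.0
[[706.0, 100.0], [706.0, 100.0], [706.0, 100.0], [706.0, 100.0]]
0.93
wedge 420 z 0.0549 rect [ 448.1 -359.2] [155.5  39.7] 0.81
[[370.0, -340.0], [371.0, -380.0], [526.0, -378.0], [526.0, -338.0]]
0.74
wedge 983 z 0.0699 rect [ 244.7 -247.4] [ 60.1 202.3] 18.11
[[185.0, -161.0], [248.0, -353.0], [305.0, -334.0], [242.0, -142.0]]
  return _methods._mean(a, axis=axis, dtype=dtype,
  ret = ret.dtype.type(ret / rcount)
```

```bash
cat >> h.py <<'E'
CO=np.array([.555,.0365]); CY=np.radians(-6.2); C=np.array([[np.cos(CY),-np.sin(CY)],[np.sin(CY),np.cos(CY)]])
def c2w(x,y): return CO+C@[x,y]
def w2cr(p): return (np.asarray(p)[:2]-CO)@C
def go(x,y,z,yaw,inC=True):
    "needed tool shift (mm) and roll (rad); yaw(deg)= wanted world direction of tool y modulo 180"
    s=bot.read_state(); R=np.array(s['tcp_rot']); p=np.array(s['position'])
    t=np.append(c2w(x,y) if inC else [x,y],z); D=t-p
    a=np.arctan2(R[1,1],R[0,1]); da=(np.radians(yaw)-a+np.pi/2)%np.pi-np.pi/2
    print('pos',p.round(4),'cr',(w2cr(p)*1000).round(1),'F',np.round(s['force'],1),'t',round(s['time_s'],2),'op',s['opening'])
    print('Rz',R[:,2].round(3),'shift tool mm',(R.T@D*1000).round(1),'roll',round(-da,4) if R[2,2]<0 else round(da,4))
E
python3 - <<'E'
from h import *
s=bot.read_state(); print(np.round(s['tcp_rot'],3).tolist())
go(-.09,.03,.12,83.8)
m=bot.camera_model('wrist'); print(m)
E
```

```text
[[0.939, 0.344, 0.0], [0.344, -0.939, -0.0], [-0.0, 0.0, -1.0]]
pos [ 0.2148 -0.5869  0.2226] cr [-270.9 -656.5] F [-0.2  0.1 -0.7] t 0.95 op 1.0011324178845888
Rz [ 0. -0. -1.] shift tool mm [ 466.3 -535.4  102.5] roll 0.459
{'intrinsics': array([[325.1922621 ,   0.        , 284.02604721],
       [  0.        , 325.1922621 , 210.92108102],
       [  0.        ,   0.        ,   1.        ]]), 'tool_from_camera': array([[ 1.16575761e-04, -9.66701356e-01, -2.55907161e-01,
         7.06787823e-02],
       [ 9.99999958e-01,  4.51622754e-05,  2.84936626e-04,
         3.79373910e-04],
       [-2.63891273e-04, -2.55907184e-01,  9.66701321e-01,
        -1.62321176e-01],
       [ 0.00000000e+00,  0.00000000e+00,  0.00000000e+00,
         1.00000000e+00]])}
```

Call:
move_arm([
  {"xyz": [0, 0, 0], "roll": 0.115, "grip": 0},
  {"xyz": [0, 0, 0], "roll": 0.115, "grip": 0},
  {"xyz": [0, 0, 0], "roll": 0.115, "grip": 0},
  {"xyz": [0, 0, 0], "roll": 0.114, "grip": 0},
  {"xyz": [10, -38, 0], "roll": 0, "grip": 0},
])

```text
time_s: 1.37
position: [0.227, -0.5572, 0.2229]
tcp_rot: [[0.993, -0.116, 0.0], [-0.116, -0.993, -0.01], [0.001, 0.009, -1.0]]
force: [0.5, -0.2, 0.7]
opening: 0.705
grasp_force: 0.0
```

Call:
move_arm([
  {"xyz": [10, -38, 0], "roll": 0, "grip": 0},
  {"xyz": [10, -38, 0], "roll": 0, "grip": 0},
  {"xyz": [10, -38, 0], "roll": 0, "grip": 0},
  {"xyz": [10, -38, 0], "roll": 0, "grip": 0},
  {"xyz": [10, -38, 0], "roll": 0, "grip": 0},
])

```text
time_s: 1.78
position: [0.2994, -0.3651, 0.2227]
tcp_rot: [[0.994, -0.109, 0.0], [-0.109, -0.994, -0.0], [0.0, 0.0, -1.0]]
force: [1.3, 0.3, 0.1]
opening: 0.323
grasp_force: 0.0
```

Call:
move_arm([
  {"xyz": [10, -38, 0], "roll": 0, "grip": 0},
  {"xyz": [10, -38, 0], "roll": 0, "grip": 0},
  {"xyz": [10, -38, 0], "roll": 0, "grip": 0},
  {"xyz": [10, -38, 0], "roll": 0, "grip": 0},
  {"xyz": [10, -38, 0], "roll": 0, "grip": 0},
])

```text
time_s: 2.2
position: [0.3697, -0.1816, 0.2229]
tcp_rot: [[0.994, -0.109, 0.001], [-0.109, -0.994, -0.001], [0.001, 0.0, -1.0]]
force: [0.8, 0.2, 0.3]
opening: 0.017
grasp_force: 0.0
```

Call:
move_arm([
  {"xyz": [10, -38, 0], "roll": 0, "grip": 0},
  {"xyz": [10, -38, 0], "roll": 0, "grip": 0},
  {"xyz": [10, -38, 0], "roll": 0, "grip": 0},
  {"xyz": [10, -38, 0], "roll": 0, "grip": 0},
  {"xyz": [10, -38, 0], "roll": 0, "grip": 0},
])

```text
time_s: 2.62
position: [0.4401, 0.0022, 0.2229]
tcp_rot: [[0.994, -0.108, 0.001], [-0.108, -0.994, -0.0], [0.001, 0.0, -1.0]]
force: [1.2, -1.0, 0.0]
opening: 0.003
grasp_force: 0.0
```

```bash
cat > wr.py <<'E'
from h import *
def wcloud():
    s=bot.read_state(); a,d=bot.capture('wrist'); m=bot.camera_model('wrist'); K=m['intrinsics']; T=m['tool_from_camera']
    v,u=np.mgrid[:420,:560]; x=(u-K[0,2])/K[0,0]; y=(v-K[1,2])/K[1,1]; r=np.hypot(x,y)+1e-9
    z=np.cos(r); k=np.sin(r)/r
    c=np.stack([x*k/z*d,y*k/z*d,d],-1)
    t=c@T[:3,:3].T+T[:3,3]; return a,d,t@np.array(s['tcp_rot']).T+np.array(s['position'])
E
python3 - <<'E'
from wr import *
a,d,P=wcloud(); save('wr1.png',a)
def rect(m,zlo,zhi,name):
    m=m&(d>0)&(P[...,2]>zlo)&(P[...,2]<zhi); p=P[m]
    r=cv2.minAreaRect((p[:,:2]*1000).astype(np.float32)); print(name,len(p),'z',np.median(p[:,2]).round(4),'rect',np.round(r[0],1),np.round(r[1],1),round(r[2],2))
for l,zl,zh in [('cradle',.005,.025),('head',.075,.1)]:
    for q in bot.trace(l,'wrist')[:1]: print(q['conf']); rect(q['mask'],zl,zh,l)
# cheek / head top in cradle coords
Q=np.concatenate([(P[...,:2]-CO)@C,P[...,2:]],-1); np.save('Q.npy',Q)
sel=(d>0)&(Q[...,2]>.058)&(Q[...,2]<.072)&(Q[...,0]>-.06)&(Q[...,0]<.06)&(Q[...,1]<-.02)&(Q[...,1]>-.12); p=Q[sel]; print('cheek x',np.percentile(p[:,0],[1,99]),'y',np.percentile(p[:,1],[1,99]),np.median(p[:,2]))
for x0 in (-.015,.03):
    pp=p[abs(p[:,0]-x0)<.006]; print('cheek face y at',x0,np.percentile(pp[:,1],[1,98]))
sel=(d>0)&(Q[...,2]>.078)&(Q[...,2]<.095)&(abs(Q[...,1])<.15)&(abs(Q[...,0])<.15); p=Q[sel]; print('head x',np.percentile(p[:,0],[1,99]),'y',np.percentile(p[:,1],[1,99]))
go(-.09,.03,.035,83.8)
# wedge from top
a,d=bot.capture('top'); save('top2.png',a); P=cloud('top',d); m=bot.trace('wedge','top')
for q in m[:3]:
    mk=q['mask']&(d>0)&(P[...,2]>.047)&(P[...,2]<.064); p=P[mk]; 
    r=cv2.minAreaRect((p[:,:2]*1000).astype(np.float32)); print(q['conf'],len(p),r)
    if len(p)<100: continue
    for x in np.arange(p[:,0].min()+.01,p[:,0].max(),.02):
        yy=p[abs(p[:,0]-x)<.005][:,1]; print(x.round(3),yy.min().round(4),yy.max().round(4))
E
```

```text
0.57
cradle 28571 z 0.0152 rect [533.8  38.5] [271.2 276.6] 84.07
0.58
head 15578 z 0.0857 rect [579.2  59.1] [110.2 147.8] 84.38
cheek x [-0.02476004  0.03980678] y [-0.0914657  -0.02981037] 0.0652611489409075
cheek face y at -0.015 [-0.09139788 -0.03020497]
cheek face y at 0.03 [-0.09151983 -0.04749773]
head x [-0.04998163  0.08789879] y [-0.02888458  0.07674964]
pos [0.4401 0.0028 0.2228] cr [-110.6  -45.9] F [ 0.   0.2 -0.1] t 2.77 op 0.003218278277952605
Rz [ 0.001 -0.    -1.   ] shift tool mm [ 20.9 -75.8 187.8] roll 0.0065
0.89 725 ((449.4478759765625, -361.68408203125), (41.76453399658203, 149.79861450195312), 88.00727081298828)
0.384 -0.3789 -0.3394
0.404 -0.3777 -0.34
0.424 -0.3734 -0.3397
0.444 -0.3705 -0.341
0.464 -0.3686 -0.3417
0.484 -0.3663 -0.3431
0.504 -0.3647 -0.3441
0.524 -0.3611 -0.3446
0.69 45 ((694.594482421875, 61.30799865722656), (110.37738037109375, 29.951868057250977), 87.0078353881836)
```

View pics/wr1.png

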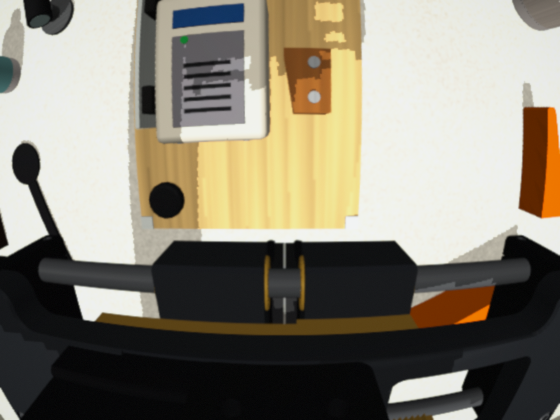

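The wrist picture shows the head (165–268, 0–140), its rear edge at row 140. The cheek is at (287–330, 48–113) and the lens cap at (166,200). The wedge is at the far right (540,160), and the bigger look-alike is at the lower right. The cradle frame matches the cheek to about 1 mm.

Call:
move_arm([
  {"xyz": [10, -38, 0], "roll": 0.006, "grip": 0},
  {"xyz": [11, -38, 0], "roll": 0, "grip": 0},
  {"xyz": [0, 0, 40], "roll": 0, "grip": 0},
  {"xyz": [0, 0, 40], "roll": 0, "grip": 0},
  {"xyz": [0, 0, 40], "roll": 0, "grip": 0},
])

```text
time_s: 3.28
position: [0.47, 0.0721, 0.1022]
tcp_rot: [[0.993, -0.115, 0.004], [-0.115, -0.993, -0.001], [0.004, 0.0, -1.0]]
force: [0.4, -0.2, -0.4]
opening: 0.004
grasp_force: 0.0
```

Call:
move_arm([
  {"xyz": [0, 0, 40], "roll": 0, "grip": 0},
  {"xyz": [0, 0, 27], "roll": 0, "grip": 0},
  {"xyz": [0, 0, 0], "roll": 0, "grip": 0},
  {"xyz": [10, 0, 0], "roll": 0, "grip": 0},
  {"xyz": [10, 0, 0], "roll": 0, "grip": 0},
])

```text
time_s: 3.7
position: [0.4902, 0.0699, 0.0367]
tcp_rot: [[0.993, -0.116, 0.002], [-0.116, -0.993, -0.0], [0.002, 0.0, -1.0]]
force: [0.8, 0.4, 0.8]
opening: 0.007
grasp_force: 0.0
```

Call:
move_arm([
  {"xyz": [5, 0, 0], "roll": 0, "grip": 0},
  {"xyz": [5, 0, 0], "roll": 0, "grip": 0},
  {"xyz": [4, 0, 0], "roll": 0, "grip": 0},
  {"xyz": [4, 0, 0], "roll": 0, "grip": 0},
  {"xyz": [4, 0, 0], "roll": 0, "grip": 0},
])

```text
time_s: 4.12
position: [0.5104, 0.0688, 0.0363]
tcp_rot: [[0.994, -0.114, -0.0], [-0.114, -0.994, 0.0], [-0.0, -0.0, -1.0]]
force: [-2.6, 0.4, 2.3]
opening: 0.004
grasp_force: 1.5
```

Call:
move_arm([
  {"xyz": [3, 0, 0], "roll": 0, "grip": 0},
  {"xyz": [3, 0, 0], "roll": 0, "grip": 0},
  {"xyz": [2, 0, 0], "roll": 0, "grip": 0},
  {"xyz": [1, 0, 0], "roll": 0, "grip": 0},
  {"xyz": [1, 0, 0], "roll": 0, "grip": 0},
])

```text
time_s: 4.53
position: [0.5204, 0.0676, 0.0354]
tcp_rot: [[0.994, -0.114, -0.001], [-0.114, -0.994, 0.0], [-0.001, 0.0, -1.0]]
force: [-2.9, -0.1, 2.1]
opening: 0.005
grasp_force: 1.5
```

Call:
move_arm([
  {"xyz": [1, 0, 0], "roll": 0, "grip": 0},
  {"xyz": [1, 0, 0], "roll": 0, "grip": 0},
  {"xyz": [0.5, 0, 0], "roll": 0, "grip": 0},
  {"xyz": [0.5, 0, 0], "roll": 0, "grip": 0},
  {"xyz": [0, 0, 0], "roll": 0, "grip": 0},
])

```text
time_s: 4.95
position: [0.5206, 0.0675, 0.0352]
tcp_rot: [[0.993, -0.114, -0.006], [-0.114, -0.994, 0.0], [-0.006, 0.0, -1.0]]
force: [-6.7, 0.6, 2.5]
opening: 0.007
grasp_force: 3.4
```

Call:
move_arm([
  {"xyz": [1, 0, 0], "roll": 0, "grip": 0},
  {"xyz": [1, 0, 0], "roll": 0, "grip": 0},
  {"xyz": [1, 0, 0], "roll": 0, "grip": 0},
  {"xyz": [0, 0, 0], "roll": 0, "grip": 0},
  {"xyz": [0, 0, 0], "roll": 0, "grip": 0},
])

```text
time_s: 5.37
position: [0.5204, 0.0675, 0.0349]
tcp_rot: [[0.993, -0.113, -0.012], [-0.113, -0.994, 0.001], [-0.012, 0.0, -1.0]]
force: [-12.0, 0.7, 5.5]
opening: 0.004
grasp_force: 5.5
```

```bash
cat > head.py <<'E'
from wr import *
def headpose(src='scene'):
    if src=='wrist': a,d,P=wcloud()
    else: a,d=bot.capture(src); P=cloud(src,d)
    Q=np.concatenate([(P[...,:2]-CO)@C,P[...,2:]],-1)
    m=(d>0)&(Q[...,2]>.079)&(Q[...,2]<.095)&(Q[...,0]>-.08)&(Q[...,0]<.14)&(Q[...,1]>-.04)&(Q[...,1]<.1)
    p=Q[m]; r=cv2.minAreaRect((p[:,:2]*1000).astype(np.float32)); print(src,'head cr',np.round(r[0],1),np.round(r[1],1),round(r[2],2),'x',np.percentile(p[:,0],[.5,99.5]).round(4),'y',np.percentile(p[:,1],[.5,99.5]).round(4))
    return a,d,Q
E
python3 - <<'E'
from head import *
headpose('scene'); headpose('top'); go(-.09,.03,.1,83.8)
E
```

```text
scene head cr [37.5 24.5] [109.1 173. ] 89.77 x [-0.0356  0.1226] y [-0.0297  0.0782]
top head cr [51.6 25.8] [108.6 143.7] 89.08 x [-0.0153  0.1236] y [-0.0292  0.079 ]
pos [0.5204 0.0675 0.0349] cr [-37.8  27.1] F [-10.8  -0.1   6.6] t 5.47 op 0.006758983943080888
Rz [-0.012  0.001 -1.   ] shift tool mm [-53.   -2.6 -64.4] roll -0.0054
```

Head is home (front edge reads 123–124 mm). Back off and go to above the wedge.

Call:
move_arm([
  {"xyz": [-30, 0, 0], "roll": 0, "grip": 0},
  {"xyz": [-30, 0, 0], "roll": 0, "grip": 0},
  {"xyz": [0, 0, -40], "roll": 0, "grip": 0},
  {"xyz": [0, 0, -40], "roll": 0, "grip": 0},
  {"xyz": [0, 0, -40], "roll": 0, "grip": 70},
])

```text
time_s: 5.88
position: [0.4674, 0.0736, 0.1564]
tcp_rot: [[0.993, -0.114, 0.001], [-0.114, -0.993, -0.0], [0.001, 0.0, -1.0]]
force: [1.6, 0.3, -0.0]
opening: 0.028
grasp_force: 0.0
```

Call:
move_arm([
  {"xyz": [0, 40, 0], "roll": 0, "grip": 70},
  {"xyz": [0, 40, 0], "roll": 0, "grip": 70},
  {"xyz": [0, 40, 0], "roll": 0, "grip": 70},
  {"xyz": [0, 40, 0], "roll": 0, "grip": 70},
  {"xyz": [0, 40, 0], "roll": 0, "grip": 70},
])

```text
time_s: 6.3
position: [0.4455, -0.1277, 0.1563]
tcp_rot: [[0.994, -0.113, 0.005], [-0.113, -0.994, -0.003], [0.005, 0.002, -1.0]]
force: [0.0, -0.1, -0.1]
opening: 0.374
grasp_force: 0.0
```

Call:
move_arm([
  {"xyz": [0, 40, 0], "roll": 0, "grip": 70},
  {"xyz": [0, 40, 0], "roll": 0, "grip": 70},
  {"xyz": [0, 40, 0], "roll": 0, "grip": 70},
  {"xyz": [0, 40, 0], "roll": 0, "grip": 70},
  {"xyz": [0, 40, 0], "roll": 0, "grip": 70},
])

```text
time_s: 6.72
position: [0.4218, -0.3273, 0.156]
tcp_rot: [[0.993, -0.115, 0.003], [-0.115, -0.993, -0.003], [0.003, 0.003, -1.0]]
force: [1.3, 0.2, 0.3]
opening: 0.681
grasp_force: 0.0
```

```bash
cat > wedge.py <<'E'
from wr import *
def wedgefit(src):
    if src=='wrist': a,d,P=wcloud()
    else: a,d=bot.capture(src); P=cloud(src,d)
    for q in bot.trace('wedge',src)[:2]:
        m=q['mask']&(d>0)&(P[...,2]>.045)&(P[...,2]<.063); p=P[m]
        if len(p)<100: continue
        print(src,q['conf'],len(p),cv2.minAreaRect((p[:,:2]*1000).astype(np.float32)),p[:,0].min(),p[:,0].max())
        xs=np.arange(p[:,0].min()+.008,p[:,0].max()-.01,.01); lo=[np.percentile(p[abs(p[:,0]-x)<.004][:,1],2) for x in xs]; hi=[np.percentile(p[abs(p[:,0]-x)<.004][:,1],98) for x in xs]
        fl,fh=np.polyfit(xs,lo,1),np.polyfit(xs,hi,1)
        x=.4095; print('lo slope deg',np.degrees(np.arctan(fl[0])).round(2),'hi',np.degrees(np.arctan(fh[0])).round(2),'y at .4095',np.polyval(fl,x).round(4),np.polyval(fh,x).round(4))
    return a,d,P
E
python3 - <<'E'
from wedge import *
go(.4095,-.3587,.12,87.9,False)
a,d,P=wedgefit('wrist'); save('wr2.png',a); wedgefit('top')
m=(d>0)&(P[...,0]>.35)&(P[...,0]<.47)&(P[...,1]<-.395)&(P[...,1]>-.47); print('neighbour z max',np.percentile(P[m][:,2],[50,99.5]))
E
```

```text
pos [ 0.4218 -0.3273  0.156 ] cr [ -93.2 -376.1] F [1.3 0.2 0.3] t 6.72 op 0.6812132540926301
Rz [ 0.003 -0.003 -1.   ] shift tool mm [-8.7 32.5 36.1] roll -0.0783
wrist 0.89 6000 ((449.7955017089844, -362.9154052734375), (39.488182067871094, 150.9007110595703), 87.55046844482422) 0.37415043318348257 0.5257968638622201
lo slope deg 5.27 hi -2.46 y at .4095 -0.3755 -0.3421
neighbour z max [0.23255409 0.26992937]
```

View pics/wr2.png

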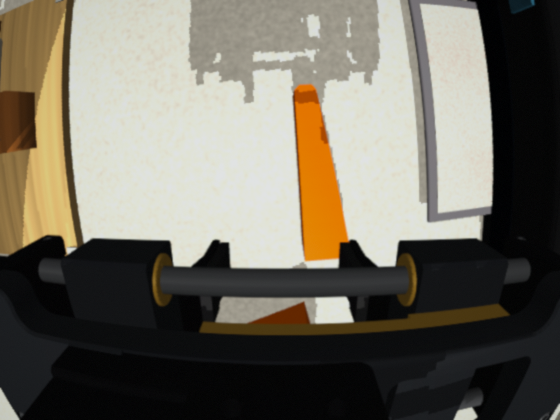

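Wedge top runs from (305,90) to (325,258), right mat edge at (430,…) flat. Align, then descend.

Call:
move_arm([
  {"xyz": [-9, 34, 0], "roll": -0.075, "grip": 75},
  {"xyz": [0, 0, 30], "roll": 0, "grip": 75},
  {"xyz": [0, 0, 30], "roll": 0, "grip": 75},
  {"xyz": [0, 0, 20], "roll": 0, "grip": 75},
  {"xyz": [0, 0, 0], "roll": 0, "grip": 75},
])

```text
time_s: 7.33
position: [0.4069, -0.3527, 0.0721]
tcp_rot: [[0.999, -0.038, -0.005], [-0.038, -0.999, 0.007], [-0.005, -0.006, -1.0]]
force: [-0.1, 1.3, 0.5]
opening: 0.751
grasp_force: 0.0
```

```bash
python3 - <<'E'
from wedge import *
go(.4095,-.3602,.012,87.7,False); wedgefit('wrist'); go(.4095,-.3602,.012,87.7,False)
E
```

```text
pos [ 0.4069 -0.3527  0.0721] cr [-105.2 -402.9] F [-0.1  1.3  0.5] t 7.33 op 0.7508619011209554
Rz [-0.005  0.007 -1.   ] shift tool mm [ 3.2  7.8 60. ] roll 0.0024
wrist 0.68 10772 ((459.4813232421875, -359.9203796386719), (132.48306274414062, 37.498008728027344), 0.7696773409843445) 0.39332600317894534 0.5256471743667934
lo slope deg 6.81 hi -1.92 y at .4095 -0.3771 -0.3433
pos [ 0.4087 -0.3551  0.0753] cr [-103.1 -405.1] F [0.2 0.3 0.6] t 7.43 op 0.7477651653070776
Rz [-0.001  0.001 -1.   ] shift tool mm [ 1.   5.2 63.3] roll 0.0026
```

Call:
move_arm([
  {"xyz": [1, 5, 20], "roll": 0, "grip": 75},
  {"xyz": [0, 0, 25], "roll": 0, "grip": 75},
  {"xyz": [0, 0, 17], "roll": 0, "grip": 75},
  {"xyz": [0, 0, 0], "roll": 0, "grip": 75},
  {"xyz": [0, 0, 0], "roll": 0, "grip": 0},
])

```text
time_s: 7.85
position: [0.41, -0.3614, 0.0145]
tcp_rot: [[0.999, -0.038, 0.001], [-0.038, -0.999, -0.001], [0.001, 0.001, -1.0]]
force: [0.2, -0.4, 0.3]
opening: 0.725
grasp_force: 0.0
```

Call:
move_arm([
  {"xyz": [0, 0, 0], "roll": 0, "grip": 0},
  {"xyz": [0, 0, 0], "roll": 0, "grip": 0},
  {"xyz": [0, 0, 0], "roll": 0, "grip": 0},
  {"xyz": [0, 0, 0], "roll": 0, "grip": 0},
  {"xyz": [0, 0, 0], "roll": 0, "grip": 0},
])

```text
time_s: 8.27
position: [0.4095, -0.3616, 0.0145]
tcp_rot: [[0.999, -0.039, 0.001], [-0.039, -0.999, -0.001], [0.001, 0.001, -1.0]]
force: [0.1, 1.3, 4.9]
opening: 0.422
grasp_force: 29.3
```

Call:
move_arm([
  {"xyz": [0, 0, -20], "roll": 0, "grip": 0},
  {"xyz": [0, 0, -30], "roll": 0, "grip": 0},
  {"xyz": [0, 0, -30], "roll": 0, "grip": 0},
  {"xyz": [0, 0, -20], "roll": 0.075, "grip": 0},
  {"xyz": [0, 0, 0], "roll": 0, "grip": 0},
])

```text
time_s: 8.68
position: [0.411, -0.3637, 0.1174]
tcp_rot: [[0.993, -0.115, 0.005], [-0.115, -0.993, -0.007], [0.006, 0.006, -1.0]]
force: [0.0, -1.4, -2.2]
opening: 0.424
grasp_force: 29.3
```

```bash
cat > held.py <<'E'
from wr import *
def held(ztop):
    s=bot.read_state(); R=np.array(s['tcp_rot']); o=np.array(s['position'])
    a,d,P=wcloud(); h=cv2.cvtColor(a,cv2.COLOR_RGB2HSV); T=(P-o)@R
    m=(h[...,0]<16)&(h[...,1]>150)&(d>0)&(abs(P[...,2]-ztop)<.007)&(abs(T[...,1])<.05)&(T[...,0]>.0)&(T[...,0]<.15); p=T[m]*1000
    print('tip x',np.percentile(p[:,0],99.5).round(1),'minx',p[:,0].min().round(1),'top z med',np.median(P[m][:,2]).round(4))
    xs=np.arange(p[:,0].min()+6,p[:,0].max()-12,5); lo=[];hi=[]
    for x in xs: q=p[abs(p[:,0]-x)<3][:,1]; lo.append(np.percentile(q,2)); hi.append(np.percentile(q,98))
    for n,v in (('left(+y cradle, straight)',lo),('right slant',hi)):
        f=np.polyfit(xs,v,1); print(n,'slope deg',np.degrees(np.arctan(f[0])).round(2),'tooly at x=0',np.polyval(f,0).round(1),'x=100',np.polyval(f,100).round(1))
    return a
E
python3 - <<'E'
from held import *
s=bot.read_state(); zt=s['position'][2]-.0145+.055
a=held(zt); go(-.155,-.0482,.12,83.8)
E
```

```text
tip x 114.1 minx 0.0 top z med 0.1581Traceback (most recent call last):
  File "<stdin>", line 3, in <module>
  File "held.py", line 8, in held
    for x in xs: q=p[abs(p[:,0]-x)<3][:,1]; lo.append(np.percentile(q,2)); hi.append(np.percentile(q,98))
                                                      ~~~~~~~~~~~~~^^^^^
    return _quantile_unchecked(
        a, q, axis, out, overwrite_input, method, keepdims, weights)
    return _ureduce(a,
                    func=_quantile_ureduce_func,
    ...<5 lines>...
                    overwrite_input=overwrite_input,
                    method=method)
    r = func(a, **kwargs)
    result = _quantile(arr,
                       quantiles=q,
    ...<2 lines>...
                       out=out,
                       weights=wgt)
    slices_having_nans = np.isnan(arr[-1, ...])
                                  ~~~^^^^^^^^^
IndexError: index -1 is out of bounds for axis 0 with size 0
```

```bash
sed -i 's/T\[...,0\]>.0)/T[...,0]>.025)/; s/xs=np.arange(.*$/xs=np.array([x for x in np.arange(30,105,5) if (abs(p[:,0]-x)<3).sum()>10]); lo=[];hi=[]/' held.py
python3 - <<'E'
from held import *
s=bot.read_state(); zt=s['position'][2]-.0145+.055
a=held(zt); go(-.155,-.0482,.12,83.8)
E
```

```text
tip x 114.2 minx 25.0 top z med 0.1559
left(+y cradle, straight) slope deg -0.43 tooly at x=0 -17.1 x=100 -17.9
right slant slope deg -9.13 tooly at x=0 16.5 x=100 0.5
pos [ 0.4091 -0.3614  0.1137] cr [-102.  -411.4] F [-0.3  0.9 -2.8] t 8.78 op 0.421629976373484
Rz [ 0.    -0.001 -1.   ] shift tool mm [ -54.6 -362.9   -6.5] roll -0.0045
```

Call:
move_arm([
  {"xyz": [-11, -38, 0], "roll": -0.004, "grip": 0},
  {"xyz": [-11, -38, 0], "roll": 0, "grip": 0},
  {"xyz": [-11, -38, 0], "roll": 0, "grip": 0},
  {"xyz": [-11, -38, 0], "roll": 0, "grip": 0},
  {"xyz": [-11, -38, 0], "roll": 0, "grip": 0},
])

```text
time_s: 9.2
position: [0.3736, -0.164, 0.112]
tcp_rot: [[0.994, -0.11, -0.003], [-0.11, -0.994, 0.003], [-0.004, -0.003, -1.0]]
force: [1.2, 0.1, -2.3]
opening: 0.421
grasp_force: 29.5
```

Call:
move_arm([
  {"xyz": [0, -38, 0], "roll": 0, "grip": 0},
  {"xyz": [0, -38, 0], "roll": 0, "grip": 0},
  {"xyz": [0, -38, 0], "roll": 0, "grip": 0},
  {"xyz": [0, -38, 0], "roll": 0, "grip": 0},
  {"xyz": [0, -20, 0], "roll": 0, "grip": 0},
])

```text
time_s: 9.62
position: [0.3919, 0.0081, 0.1121]
tcp_rot: [[0.994, -0.106, -0.006], [-0.106, -0.994, 0.002], [-0.006, -0.002, -1.0]]
force: [1.0, 0.4, -2.4]
opening: 0.418
grasp_force: 29.5
```

Call:
move_arm([
  {"xyz": [0, 0, 30], "roll": 0, "grip": 0},
  {"xyz": [0, 0, 20], "roll": 0, "grip": 0},
  {"xyz": [0, 0, 0], "roll": 0, "grip": 0},
])

```text
time_s: 9.87
position: [0.3914, 0.0058, 0.0601]
tcp_rot: [[0.994, -0.107, -0.009], [-0.107, -0.994, 0.003], [-0.01, -0.002, -1.0]]
force: [-0.8, -0.0, -2.8]
opening: 0.418
grasp_force: 29.5
```

```bash
python3 - <<'E'
from held import *
s=bot.read_state(); zt=s['position'][2]-.0145+.055
a=held(zt); save('wr3.png',a); go(-.155,-.0475,.0305,83.8)
E
```

```text
tip x 114.7 minx 25.0 top z med 0.0998
left(+y cradle, straight) slope deg -0.1 tooly at x=0 -17.4 x=100 -17.5
right slant slope deg -8.86 tooly at x=0 16.7 x=100 1.1
pos [0.392  0.0053 0.0613] cr [-158.7  -48.6] F [-0.7 -0.2 -2.9] t 9.92 op 0.4187745247164587
Rz [-0.008  0.002 -1.   ] shift tool mm [ 4.  -1.1 30.8] roll -0.0005
```

View pics/wr3.png

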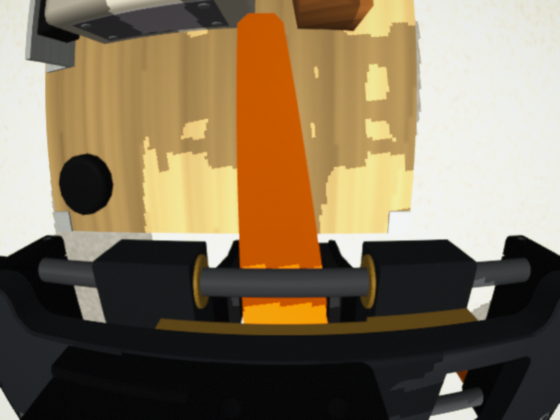

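The wedge tip (262,18) points between the head (right edge 253) and cheek (left edge 296). Lower and insert.

Call:
move_arm([
  {"xyz": [0, -1, 15], "roll": 0, "grip": 0},
  {"xyz": [0, 0, 10], "roll": 0, "grip": 0},
  {"xyz": [0, 0, 5], "roll": 0, "grip": 0},
  {"xyz": [0, 0, 0], "roll": 0, "grip": 0},
  {"xyz": [0, 0, 0], "roll": 0, "grip": 0},
])

```text
time_s: 10.33
position: [0.3946, 0.0051, 0.0338]
tcp_rot: [[0.994, -0.11, -0.0], [-0.11, -0.994, 0.0], [-0.0, -0.0, -1.0]]
force: [-0.2, 0.6, -2.3]
opening: 0.417
grasp_force: 29.5
```

Call:
move_arm([
  {"xyz": [8, 0, 0], "roll": 0, "grip": 0},
  {"xyz": [8, 0, 0], "roll": 0, "grip": 0},
  {"xyz": [8, 0, 0], "roll": 0, "grip": 0},
  {"xyz": [6, 0, 0], "roll": 0, "grip": 0},
  {"xyz": [0, 0, 0], "roll": 0, "grip": 0},
])

```text
time_s: 10.75
position: [0.4278, 0.0013, 0.034]
tcp_rot: [[0.994, -0.11, 0.005], [-0.11, -0.994, -0.001], [0.005, 0.001, -1.0]]
force: [0.9, 0.5, -1.7]
opening: 0.419
grasp_force: 29.5
```

Call:
move_arm([
  {"xyz": [4, -1, 3.5], "roll": 0, "grip": 0},
  {"xyz": [5, 0, 0], "roll": 0, "grip": 0},
  {"xyz": [5, 0, 0], "roll": 0, "grip": 0},
  {"xyz": [5, 0, 0], "roll": 0, "grip": 0},
  {"xyz": [0, 0, 0], "roll": 0, "grip": 0},
])

```text
time_s: 11.17
position: [0.4455, 0.0006, 0.0301]
tcp_rot: [[0.994, -0.11, 0.003], [-0.11, -0.994, -0.001], [0.003, 0.0, -1.0]]
force: [0.3, -0.8, -2.4]
opening: 0.418
grasp_force: 29.5
```

Call:
move_arm([
  {"xyz": [3, 0, 0], "roll": 0, "grip": 0},
  {"xyz": [3, 0, 0], "roll": 0, "grip": 0},
  {"xyz": [3, 0, 0], "roll": 0, "grip": 0},
  {"xyz": [0, 0, 0], "roll": 0, "grip": 0},
])

```text
time_s: 11.5
position: [0.4535, -0.0002, 0.0301]
tcp_rot: [[0.994, -0.11, 0.002], [-0.11, -0.994, -0.0], [0.002, 0.0, -1.0]]
force: [0.0, -0.4, -1.9]
opening: 0.42
grasp_force: 29.5
```

```bash
python3 - <<'E'
from head import *
headpose('scene'); go(-.09,-.0475,.0295,83.8)
E
```

```text
scene head cr [47.8 24.7] [152.5 109. ] 0.04 x [-0.0217  0.1226] y [-0.0298  0.0779]
pos [ 4.531e-01 -1.000e-04  3.010e-02] cr [-97.3 -47.4] F [-0.1 -1.9 -1.7] t 11.55 op 0.42089602381220614
Rz [ 0.001 -0.    -1.   ] shift tool mm [7.3 0.1 0.6] roll -0.002
```

Call:
move_arm([
  {"xyz": [0, 0, 0.5], "roll": 0, "grip": 65},
  {"xyz": [0, 0, 0], "roll": 0, "grip": 65},
  {"xyz": [0, 0, 0], "roll": 0, "grip": 65},
  {"xyz": [0, 0, -20], "roll": 0, "grip": 65},
  {"xyz": [0, 0, -40], "roll": 0, "grip": 65},
])

```text
time_s: 11.97
position: [0.4497, 0.0006, 0.0873]
tcp_rot: [[0.994, -0.11, -0.009], [-0.11, -0.994, 0.002], [-0.009, -0.001, -1.0]]
force: [0.7, 0.3, 0.1]
opening: 0.637
grasp_force: 0.0
```

Call:
move_arm([
  {"xyz": [0, 0, 0], "roll": 0, "grip": 0},
  {"xyz": [-28, 2, 0], "roll": 0, "grip": 0},
  {"xyz": [-28, 2, 0], "roll": 0, "grip": 0},
  {"xyz": [0, 0, 0], "roll": 0, "grip": 0},
  {"xyz": [0, 0, 0], "roll": 0, "grip": 0},
])

```text
time_s: 12.38
position: [0.3942, 0.0027, 0.0897]
tcp_rot: [[0.994, -0.11, -0.002], [-0.11, -0.994, 0.001], [-0.002, -0.0, -1.0]]
force: [0.3, -0.2, -0.1]
opening: 0.358
grasp_force: 0.0
```

```bash
cat > wc.py <<'E'
from head import *
def wed(src='wrist'):
    a,d,Q=headpose(src) if src!='wrist' else (lambda t:(t[0],t[1],np.concatenate([(t[2][...,:2]-CO)@C,t[2][...,2:]],-1)))(wcloud())
    h=cv2.cvtColor(a,cv2.COLOR_RGB2HSV)
    m=(h[...,0]<16)&(h[...,1]>150)&(d>0)&(abs(Q[...,2]-.07)<.006)&(Q[...,0]>-.2)&(Q[...,0]<.1)&(abs(Q[...,1]+.05)<.05); p=Q[m]*1000
    print(len(p),'wedge cr x',np.percentile(p[:,0],[.5,99.5]).round(1),'ztop',np.median(p[:,2]).round(1))
    for x in np.arange(p[:,0].min()+10,p[:,0].max(),25):
        q=p[abs(p[:,0]-x)<3][:,1]
        if len(q): print(x.round(),q.min().round(1),q.max().round(1))
    return a
E
python3 - <<'E'
from wc import *
wed('wrist'); go(-.152,-.051,.04,83.8)
E
```

```text
11255 wedge cr x [-129.5   -8.9] ztop 70.0
-122.0 -68.8 -29.1
-97.0 -65.0 -29.1
-72.0 -61.1 -29.0
-47.0 -57.2 -29.4
-22.0 -91.8 -29.7
pos [0.3964 0.0021 0.0897] cr [-153.9  -51.3] F [ 0.5 -1.5 -0.1] t 12.43 op 0.311846792657352
Rz [ 0.001 -0.    -1.   ] shift tool mm [ 1.9 -0.3 49.7] roll -0.0022
```

Wedge stands in line, top 70 mm, butt at about x=-132. Go down behind it and push.

Call:
move_arm([
  {"xyz": [0, 0, 30], "roll": -0.002, "grip": 0},
  {"xyz": [0, 0, 30], "roll": 0, "grip": 0},
  {"xyz": [0, 0, 0], "roll": 0, "grip": 0},
  {"xyz": [0, 0, 0], "roll": 0, "grip": 0},
  {"xyz": [5, 0, 0], "roll": 0, "grip": 0},
])

```text
time_s: 12.85
position: [0.4009, 0.0019, 0.03]
tcp_rot: [[0.994, -0.108, -0.001], [-0.108, -0.994, 0.0], [-0.001, -0.0, -1.0]]
force: [-0.1, -0.3, 0.5]
opening: 0.016
grasp_force: 0.0
```

Call:
move_arm([
  {"xyz": [4, 0, 0], "roll": 0, "grip": 0},
  {"xyz": [4, 0, 0], "roll": 0, "grip": 0},
  {"xyz": [4, 0, 0], "roll": 0, "grip": 0},
  {"xyz": [3, 0, 0], "roll": 0, "grip": 0},
  {"xyz": [0, 0, 0], "roll": 0, "grip": 0},
])

```text
time_s: 13.27
position: [0.4168, -0.0001, 0.0303]
tcp_rot: [[0.994, -0.108, 0.001], [-0.108, -0.994, -0.0], [0.001, 0.0, -1.0]]
force: [-1.0, -0.2, -0.2]
opening: 0.005
grasp_force: 0.5
```

Call:
move_arm([
  {"xyz": [3, 0, 0], "roll": 0, "grip": 0},
  {"xyz": [3, 0, 0], "roll": 0, "grip": 0},
  {"xyz": [3, 0, 0], "roll": 0, "grip": 0},
  {"xyz": [3, 0, 0], "roll": 0, "grip": 0},
  {"xyz": [0, 0, 0], "roll": 0, "grip": 0},
])

```text
time_s: 13.68
position: [0.4285, -0.0013, 0.0294]
tcp_rot: [[0.994, -0.108, 0.0], [-0.108, -0.994, 0.0], [0.0, -0.0, -1.0]]
force: [-2.9, 1.1, 2.1]
opening: 0.004
grasp_force: 1.5
```

Call:
move_arm([
  {"xyz": [3, 0, 0], "roll": 0, "grip": 0},
  {"xyz": [3, 0, 0], "roll": 0, "grip": 0},
  {"xyz": [3, 0, 0], "roll": 0, "grip": 0},
  {"xyz": [3, 0, 0], "roll": 0, "grip": 0},
  {"xyz": [0, 0, 0], "roll": 0, "grip": 0},
])

```text
time_s: 14.1
position: [0.4412, -0.0027, 0.0294]
tcp_rot: [[0.994, -0.108, 0.002], [-0.108, -0.994, -0.0], [0.002, 0.0, -1.0]]
force: [-2.5, 1.7, -0.2]
opening: 0.006
grasp_force: 1.4
```

Call:
move_arm([
  {"xyz": [3, 0, 0], "roll": 0, "grip": 0},
  {"xyz": [3, 0, 0], "roll": 0, "grip": 0},
  {"xyz": [2, 0, 0], "roll": 0, "grip": 0},
  {"xyz": [2, 0, 0], "roll": 0, "grip": 0},
  {"xyz": [0, 0, 0], "roll": 0, "grip": 0},
])

```text
time_s: 14.52
position: [0.4503, -0.0036, 0.0294]
tcp_rot: [[0.994, -0.108, 0.0], [-0.108, -0.994, 0.0], [0.0, -0.0, -1.0]]
force: [-4.3, 2.1, -0.5]
opening: 0.006
grasp_force: 1.9
```

Call:
move_arm([
  {"xyz": [2, 0, 0], "roll": 0, "grip": 0},
  {"xyz": [2, 0, 0], "roll": 0, "grip": 0},
  {"xyz": [2, 0, 0], "roll": 0, "grip": 0},
  {"xyz": [2, 0, 0], "roll": 0, "grip": 0},
  {"xyz": [0, 0, 0], "roll": 0, "grip": 0},
])

```text
time_s: 14.93
position: [0.4582, -0.0045, 0.0295]
tcp_rot: [[0.994, -0.108, 0.0], [-0.108, -0.994, 0.0], [0.0, -0.0, -1.0]]
force: [-3.8, 1.7, -0.2]
opening: 0.007
grasp_force: 1.9
```

```bash
python3 - <<'E'
from wc import *
wed('scene'); go(-.1,-.051,.03,83.8)
E
```

```text
scene head cr [21.1 29.9] [209.7 117.2] 3.53 x [-0.0208  0.1229] y [-0.0229  0.0849]
587 wedge cr x [-84.1  68.3] ztop 69.6
-76.0 -60.9 -29.8
-51.0 -60.3 -27.2
-26.0 -62.2 -24.7
-1.0 -88.5 -24.8
24.0 -84.8 -24.9
49.0 -43.7 -25.0
pos [ 0.4582 -0.0046  0.0295] cr [-91.8 -51.3] F [-3.8  1.9 -1.1] t 14.98 op 0.004692132809408799
Rz [ 0. -0. -1.] shift tool mm [-8.2 -0.3 -0.5] roll 0.0001
```

Call:
move_arm([
  {"xyz": [2, 0, 0], "roll": 0, "grip": 0},
  {"xyz": [2, 0, 0], "roll": 0, "grip": 0},
  {"xyz": [2, 0, 0], "roll": 0, "grip": 0},
  {"xyz": [2, 0, 0], "roll": 0, "grip": 0},
  {"xyz": [0, 0, 0], "roll": 0, "grip": 0},
])

```text
time_s: 15.4
position: [0.4662, -0.0054, 0.0295]
tcp_rot: [[0.994, -0.108, 0.0], [-0.108, -0.994, -0.0], [0.0, -0.0, -1.0]]
force: [-4.3, 1.1, 0.1]
opening: 0.004
grasp_force: 1.9
```

Call:
move_arm([
  {"xyz": [2, 0, 0], "roll": 0, "grip": 0},
  {"xyz": [2, 0, 0], "roll": 0, "grip": 0},
  {"xyz": [2, 0, 0], "roll": 0, "grip": 0},
  {"xyz": [2, 0, 0], "roll": 0, "grip": 0},
  {"xyz": [0, 0, 0], "roll": 0, "grip": 0},
])

```text
time_s: 15.82
position: [0.4742, -0.0063, 0.0295]
tcp_rot: [[0.994, -0.108, 0.0], [-0.108, -0.994, -0.0], [0.0, 0.0, -1.0]]
force: [-4.0, 2.3, -1.1]
opening: 0.005
grasp_force: 1.9
```

Call:
move_arm([
  {"xyz": [2, 0, 0], "roll": 0, "grip": 0},
  {"xyz": [2, 0, 0], "roll": 0, "grip": 0},
  {"xyz": [2, 0, 0], "roll": 0, "grip": 0},
  {"xyz": [2, 0, 0], "roll": 0, "grip": 0},
  {"xyz": [0, 0, 0], "roll": 0, "grip": 0},
])

```text
time_s: 16.23
position: [0.482, -0.0071, 0.0295]
tcp_rot: [[0.994, -0.108, 0.0], [-0.108, -0.994, 0.0], [0.0, -0.0, -1.0]]
force: [-3.6, 1.5, -1.1]
opening: 0.006
grasp_force: 1.9
```

Call:
move_arm([
  {"xyz": [2, 0, 0], "roll": 0, "grip": 0},
  {"xyz": [2, 0, 0], "roll": 0, "grip": 0},
  {"xyz": [2, 0, 0], "roll": 0, "grip": 0},
  {"xyz": [1, 0, 0], "roll": 0, "grip": 0},
  {"xyz": [0, 0, 0], "roll": 0, "grip": 0},
])

```text
time_s: 16.65
position: [0.4849, -0.0069, 0.0295]
tcp_rot: [[0.994, -0.107, -0.008], [-0.107, -0.994, 0.002], [-0.008, -0.001, -1.0]]
force: [-9.7, 2.2, 4.9]
opening: 0.002
grasp_force: 4.8
```

```bash
python3 - <<'E'
from wc import *
wed('scene'); go(-.1,-.051,.03,83.8)
E
```

```text
scene head cr [32.8 27.4] [183.  126.8] 1.01 x [-0.0209  0.1233] y [-0.0185  0.0888]
621 wedge cr x [-56.3  94.4] ztop 69.7
-50.0 -57.7 -19.6
-25.0 -59.6 -19.7
0.0 -86.0 -19.9
25.0 -87.3 -20.1
50.0 -43.7 -20.3
75.0 -38.8 -20.5
pos [ 0.4849 -0.0069  0.0295] cr [-65.  -50.7] F [-9.4  2.2  4. ] t 16.7 op 0.003012952711931034
Rz [-0.008  0.002 -1.   ] shift tool mm [-35.    0.2  -0.2] roll 0.0008
```

Call:
move_arm([
  {"xyz": [1, 0, 0], "roll": 0, "grip": 0},
  {"xyz": [1, 0, 0], "roll": 0, "grip": 0},
  {"xyz": [0.5, 0, 0], "roll": 0, "grip": 0},
  {"xyz": [0, 0, 0], "roll": 0, "grip": 0},
  {"xyz": [0, 0, 0], "roll": 0, "grip": 0},
])

```text
time_s: 17.12
position: [0.4856, -0.0068, 0.0294]
tcp_rot: [[0.994, -0.107, -0.011], [-0.107, -0.994, 0.002], [-0.011, -0.001, -1.0]]
force: [-12.1, 2.0, 6.6]
opening: 0.006
grasp_force: 6.1
```

Call:
move_arm([
  {"xyz": [1, 0, 0], "roll": 0, "grip": 0},
  {"xyz": [1, 0, 0], "roll": 0, "grip": 0},
  {"xyz": [0, 0, 0], "roll": 0, "grip": 0},
  {"xyz": [0, 0, 0], "roll": 0, "grip": 0},
  {"xyz": [0, 0, 0], "roll": 0, "grip": 0},
])

```text
time_s: 17.53
position: [0.4864, -0.0068, 0.0293]
tcp_rot: [[0.994, -0.107, -0.014], [-0.107, -0.994, 0.003], [-0.014, -0.001, -1.0]]
force: [-13.1, 1.9, 7.5]
opening: 0.007
grasp_force: 6.9
```

Call:
move_arm([
  {"xyz": [1, 0, 0], "roll": 0, "grip": 0},
  {"xyz": [1, 0, 0], "roll": 0, "grip": 0},
  {"xyz": [0, 0, 0], "roll": 0, "grip": 0},
  {"xyz": [0, 0, 0], "roll": 0, "grip": 0},
  {"xyz": [0, 0, 0], "roll": 0, "grip": 0},
])

```text
time_s: 17.95
position: [0.487, -0.0068, 0.0292]
tcp_rot: [[0.994, -0.106, -0.016], [-0.106, -0.994, 0.003], [-0.017, -0.002, -1.0]]
force: [-15.7, 2.2, 8.6]
opening: 0.003
grasp_force: 7.8
```

Call:
move_arm([
  {"xyz": [0.5, 0, 0], "roll": 0, "grip": 0},
  {"xyz": [0, 0, 0], "roll": 0, "grip": 0},
  {"xyz": [0, 0, 0], "roll": 0, "grip": 0},
  {"xyz": [0, 0, 0], "roll": 0, "grip": 0},
  {"xyz": [0, 0, 0], "roll": 0, "grip": 0},
])

```text
time_s: 18.37
position: [0.487, -0.0068, 0.0292]
tcp_rot: [[0.994, -0.106, -0.017], [-0.106, -0.994, 0.003], [-0.018, -0.002, -1.0]]
force: [-15.4, 2.1, 9.9]
opening: 0.009
grasp_force: 8.2
```

Call:
move_arm([
  {"xyz": [-3, 0, 0], "roll": 0, "grip": 0},
  {"xyz": [-5, 0, 0], "roll": 0, "grip": 0},
  {"xyz": [-10, 0, 0], "roll": 0, "grip": 0},
  {"xyz": [-20, 0, 0], "roll": 0, "grip": 0},
  {"xyz": [-20, 0, 0], "roll": 0, "grip": 0},
])

```text
time_s: 18.78
position: [0.4425, -0.0039, 0.0302]
tcp_rot: [[0.994, -0.108, 0.01], [-0.108, -0.994, -0.003], [0.011, 0.002, -1.0]]
force: [-0.7, -0.4, -0.2]
opening: 0.006
grasp_force: 0.0
```

Call:
move_arm([
  {"xyz": [0, 0, -30], "roll": 0, "grip": 0},
  {"xyz": [0, 0, -40], "roll": 0, "grip": 0},
  {"xyz": [0, 0, -40], "roll": 0, "grip": 0},
  {"xyz": [0, 0, -40], "roll": 0, "grip": 0},
  {"xyz": [0, 0, 0], "roll": 0, "grip": 0},
])

```text
time_s: 19.2
position: [0.4463, -0.0047, 0.1873]
tcp_rot: [[0.994, -0.108, 0.023], [-0.108, -0.994, -0.006], [0.024, 0.004, -1.0]]
force: [0.5, -0.1, 0.5]
opening: 0.007
grasp_force: 0.0
```

```bash
python3 - <<'E'
from wc import *
a=wed('wrist'); headpose('wrist'); a=wed('scene'); save('end.png',a); go(-.1,-.051,.03,83.8)
E
```

```text
6531 wedge cr x [-32.8  85.9] ztop 69.4
-25.0 -90.7 -19.6
-0.0 -90.8 -19.0
25.0 -91.6 -19.0
50.0 -44.5 -19.3
75.0 -40.0 -18.9
wrist head cr [33.7 35.5] [109.5 117.4] 89.95 x [-0.0239  0.0871] y [-0.0182  0.0882]
scene head cr [50.9 35.9] [147.  109.3] 0.07 x [-0.021   0.1229] y [-0.0181  0.0894]
549 wedge cr x [-48.7  96.8] ztop 69.5
-41.0 -57.5 -19.7
-16.0 -89.2 -19.8
9.0 -87.9 -20.0
34.0 -89.2 -20.2
59.0 -41.2 -20.3
84.0 -36.5 -20.6
pos [ 0.4403 -0.0032  0.1807] cr [-109.7  -51.9] F [ 0.2  0.1 -0.4] t 19.35 op 0.0062409459471352985
Rz [ 0.006 -0.002 -1.   ] shift tool mm [  8.7  -1.  150.8] roll -0.0002
```

View pics/end.png

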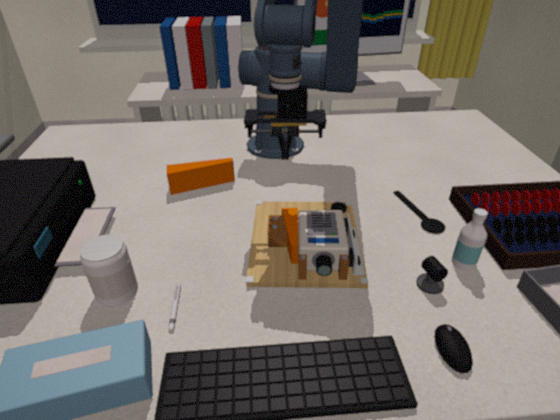

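The wedge at (291,235) sits in line between the cheek and the head. The head is square against its stops at (325,245), the bystanders have not moved, and the arm is clear. Handing in.

```bash
python3 -c "
from rig import bot
print(bot.hand_in())"
```

```text
the job is handed in; nothing more can be done
None
```

The job is handed in with no verdict returned: the head reads home and square against the stops, the wedge was driven in under a 15 N push and stayed put with the arm clear, and no bystander looks moved; I couldn't measure the final clamp force on the head or the buffer squeeze directly.

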